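# Pack a two-layer chocolate presentation box

### The arm

A 6-joint arm with a two-finger parallel gripper is mounted at the origin on the work surface. World frame = base frame: x ahead of the robot, y to its left, z up, the work surface at z = 0. Lengths are in mm, angles in degrees, forces in N, time in s.
With the tool pointing down it reaches from about 300 to 850 mm from the base axis. Payload 4.2 kg.
Tool frame: the origin (TCP) lies at the very end of the fingers, on their centre line; the grasp point (between the pads) lies 19 mm behind it; z points along the fingers, y is the direction in which the jaws open and shut (so a half turn about z gives the same grasp; the last joint's range is limited). The gripper opens to 91 mm and grips with 3 to 60 N. Pads are 32 mm wide; open, the fingers measure 118 mm over their backs; the gripper's body (76 mm by 178 mm) begins 60 mm behind the grasp point.
Start: joints at [75, 18.312, 89.639, -0, 72.044, -1.146], TCP at [137.685, 558.288, 213.976] pointing down, gripper open.
Joint ranges: [-177.97, 177.97], [-48.28, 115.42], [12.27, 149.76], [-77.06, 257.06], [2.81, 150.46], [-146.56, 146.56]. Speed limits (degrees/s): [147.25, 147.25, 180, 180, 180, 180].

### API

Orientations are given as [roll, pitch, yaw] about the fixed x, y, z axes, in that order (R = Rz(yaw) Ry(pitch) Rx(roll)).
In Python, from workcell import monitor, eyes, job gives the robot as it stands.
- The arm moves only by the tool move_arm, never from a script. Its argument "increments" is a list that holds one entry, the list of rows, each a list of 7 numbers: the opening, from 0 (shut) to 1 (fully open), then the shift along the tool's x, y, z in cm, then the turn, a rotation vector about the tool's x, y, z in rad. In form: [[[jaw, x, y, z, ax, ay, az], ...]]. A call has 1 to 12 rows; each row shifts and turns the pose as measured when the row begins, along the tool's axes as they then stand; what a row does not reach is not made up. A row lasts 1/8 s, in which the tool goes at most 62.5 mm and 10.7 degrees, less where a joint would pass 70% of its speed; a pose out of reach is approached as far as the arm can. A call is refused whole if a number of a shift passes 6.25 or a number of a turn 0.188, either way. A call with a gripper value outside its range is refused whole. The fingers move at their own pace and stop on an object; "force" is the grip in N (left out, the last holds). Time passes only in rows, so rows that do not move let the fingers close. It gives the time, the measured TCP pose, the force and the opening at its end, in the units of the state.
- monitor.state(): the state, without advancing time (a new reading comes with each control period).
- eyes.grab_frame(name): name is "scene" or "top" or "wrist"; returns a dict with "color" (384x512x3 uint8, red, green, blue), "z_map" (384x512 float32, mm along the optical axis (not along the pixel's ray), 0 where there is no reading), "camera_matrix" (3x3 intrinsics, pixels), "rvec" (rotation vector, rad) and "tvec" (3), from world to camera coordinates, as OpenCV has them. Camera axes: x right, y down, z forward; pixel columns grow to the right and rows downward; lengths in mm; the calibration is good to about 2 mm. A picture is of the moment at which its call begins.
- job.job_done(): hands the job in, once; it reports no verdict.
The state is a dict: "time_s": time; "qpos": joint angles; "qvel": joint speeds; "effort": joint torques, N m; "ee_pos": TCP position; "ee_rot": TCP orientation; "force": force on the tool from outside, world axes, zero at the start; "torque": the same for the moment, N m; "gripper_width": finger opening in mm.
Only numpy, scipy, OpenCV 4.12 (cv2) and the standard library are available. Lean on these libraries where they do the work, as an engineer would, in place of code of your own. Each camera call takes 0.05 s, during which the arm holds its last target. There are 200 camera calls.

### The job

Pack the wooden presentation box in two layers. First clear away the aluminium ruler that lies across the box and lay it flat in the steel tool tray; then put every praline carton (there are two or three) flat on the floor of the box, set the divider plate level on the box's corner posts above them with its tab up, and last stand all the round tubs (two or three) upright on the divider. Leave the jar, the bowl and the cup standing where they are.

Things in the scene. Friction and masses are not known exactly. Their poses are not given: they have to be found in the camera images.
- box: open dark wooden presentation box, fixed to the counter: outside 250 (its x) x 128 (its y) x 70 mm high, walls and floor 5 mm thick, so inside 240 x 118 mm. In each inner corner a wooden post of 18 x 18 mm rises 34 mm above the inner floor (top 39 mm above the counter): the divider rests on these four. Origin: centre of its underside, on the counter; x along its length, z up
- ruler: solid aluminium caramel ruler, a square bar 180 x 16 x 16 mm, about 0.12 kg, lying at the start across the rim of the box, near its middle or up to 70 mm off it. Origin: centre of its underside; x along its length
- tray: shallow open steel tool tray, fixed to the counter to one side of the box: outside 230 (its x) x 85 (its y) x 16 mm high, walls 4 mm, floor about 4 mm. Origin: centre of its underside; x along its length
- divider: loose plywood divider plate, 230 (x) x 108 (y) x 4 mm, with an upright lifting tab in its middle, 12 mm thick along x, 50 mm long along y, its top 34 mm above the plate's underside; about 0.12 kg; lies flat on the counter to the other side of the box, tab up. It goes into the box either way round, with about 5 mm play on every side. Origin: centre of the plate's underside
- carton1: flat praline carton of plain brown board with a pale paper band, rigid, 70 (x) x 44 (y) x 30 mm high, about 0.09 kg; standing flat on the counter beside the box; may be absent (None). Origin: centre of its underside
- carton2: flat praline carton of plain brown board with a pale paper band, rigid, 70 (x) x 44 (y) x 30 mm high, about 0.09 kg; standing flat on the counter beside the box; may be absent (None). Origin: centre of its underside
- carton3: flat praline carton of plain brown board with a pale paper band, rigid, 70 (x) x 44 (y) x 30 mm high, about 0.09 kg; standing flat on the counter beside the box; may be absent (None). Origin: centre of its underside
- tub1: round lidded metal tub, 46 mm across, 30 mm high, about 0.08 kg; standing upright on the counter beside the box; may be absent (None). Origin: centre of its underside, z up
- tub2: round lidded metal tub, 46 mm across, 30 mm high, about 0.08 kg; standing upright on the counter beside the box; may be absent (None). Origin: centre of its underside, z up
- tub3: round lidded metal tub, 46 mm across, 30 mm high, about 0.08 kg; standing upright on the counter beside the box; may be absent (None). Origin: centre of its underside, z up
- jar: bystander: amber glass jar with a steel cap, 64 mm across, 60 mm high; origin centre of its underside
- bowl: bystander: small steel bowl, 110 mm across, 50 mm high; origin centre of its underside
- cup: bystander: white ceramic cup, 72 mm across, 60 mm high; origin centre of its underside

How it is judged:
By the outcome, as a careful person would: the job done as asked, in the order asked, and still so for the second after the job is handed in, with the robot touching nothing.
Of carton1, carton2, carton3 only 2 to 3 are there at a start; the rules pass over those that are not, and their reading is None.
Of tub1, tub2, tub3 only 2 to 3 are there at a start; the rules pass over those that are not, and their reading is None.
At some moment in a run one of carton1, carton2, carton3, tub1, tub2, tub3 may be knocked a few centimetres aside while the robot is not near it.
It also fails if it takes over 210 s, if anything falls off the work surface, if the arm or the gripper's body presses on something with over 40 N, if the wrist force passes 120 N, or if a joint passes its speed limit or range.

## Working session

There is one attempt and no reset: what is moved stays moved. The work goes in short steps, Python scripts to look and compute and a tool call to move; the robot and the scene stay as the last step left them, time stands still between calls to the robot, and variables do not carry over. Pictures are saved under pics/ and viewed, about 12 in all and at most 16, crops included, and the job is handed in when it is done.

Besides the shell and the picture viewer there is one more tool, called after "Request:" as name([rows], argument=value, ...), one row to a line, values as JSON. move_arm: Moves the arm, as the interface text tells. Its arguments: {"type":"object","properties":{"increments":{"type":"array"},"force":{"type":"number"}},"required":["increments"]}

```bash
mkdir -p pics; ls; cat > h.py <<'E'
import numpy as np, cv2
from workcell import monitor, eyes, job
def grab(n):
    f=eyes.grab_frame(n); f['R']=cv2.Rodrigues(np.array(f['rvec'],float))[0]; f['t']=np.array(f['tvec'],float).ravel(); f['K']=np.array(f['camera_matrix'],float); return f
def world(f):
    z=f['z_map']; h,w=z.shape; u,v=np.meshgrid(np.arange(w),np.arange(h)); K=f['K']
    P=np.stack([(u-K[0,2])/K[0,0]*z,(v-K[1,2])/K[1,1]*z,z],-1)
    return (P-f['t'])@f['R']
def save(f,name,s=1.5):
    cv2.imwrite('pics/'+name,cv2.resize(f['color'][:,:,::-1],None,fx=s,fy=s))
E
python3 - <<'E'
from h import *
print(monitor.state())
for n in ['top','scene']:
    f=grab(n); save(f,n+'1.png'); np.savez(n+'1.npz',**f)
    print(n,-f['R'].T@f['t'],f['R'][2],(f['z_map']==0).mean(),f['K'][0,0])
E
```

```text
pics
{'time_s': 0.0, 'qpos': array([ 7.49987419e+01,  1.83492596e+01,  8.97058258e+01, -6.70258700e-04,
        7.20440988e+01, -1.14571288e+00]), 'qvel': array([ 0.05523931,  0.04042072,  0.01237884, -0.06691788,  0.03791809,
        0.09772024]), 'effort': array([-4.94904834e-04, -4.12455010e+01, -2.31978554e+01,  7.28070200e-02,
        4.54813137e-02, -1.22059678e-04]), 'ee_pos': array([137.56790627, 557.77984296, 213.14809156]), 'ee_rot': array([-1.79900823e+02, -1.34607151e-03,  1.66144661e+02]), 'force': array([0.68544002, 0.52918082, 0.26641291]), 'torque': array([-0.01810905,  0.0595585 ,  0.01859234]), 'gripper_width': 91.11925486994475}
top [ 273.44510402   -3.63159567 1222.57415602] [ 0.21421177  0.01161304 -0.97671821] 0.003875732421875 404.6092937754612
scene [1016.14126619  541.63422417 1067.87181943] [-0.40889386 -0.41656266 -0.81196143] 0.004007975260416667 366.207848545296
```

View pics/top1.png

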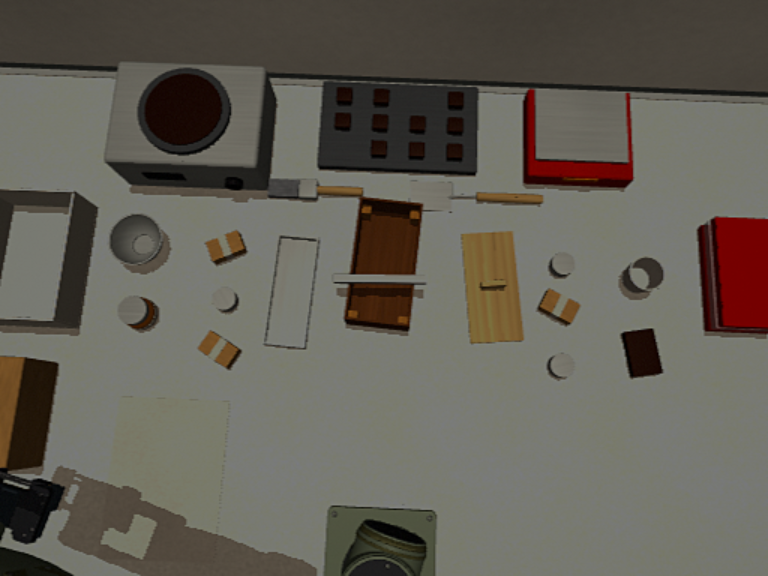

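View pics/scene1.png

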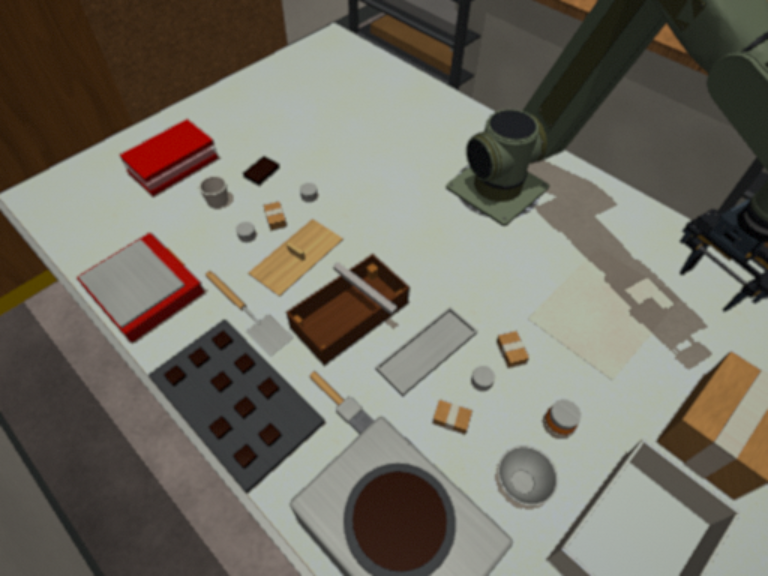

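Top picture at 1.5x: the box is at (385,265) with the ruler across it at (380,279), the tray at (292,292) and the divider at (492,287). There are 3 cartons at (225,247), (219,349), (559,306) and 3 tubs at (225,299), (562,264), (562,365). The bowl, jar and cup are further out. The scene picture agrees.

```bash
cat >> h.py <<'E'
def rect(P,m):
    (c,(a,b),th)=cv2.minAreaRect(P[m][:,:2].astype(np.float32))
    if a<b: a,b,th=b,a,th+90
    return np.round([*c,a,b,(th+90)%180-90],1)
def top_blobs(f,zlo,zhi,box=None,minpx=30):
    P=world(f); m=(P[...,2]>zlo)&(P[...,2]<zhi)&(f['z_map']>0)
    if box: m&=(P[...,0]>box[0])&(P[...,0]<box[1])&(P[...,1]>box[2])&(P[...,1]<box[3])
    n,l=cv2.connectedComponents(m.astype(np.uint8))
    return [(l==i,P) for i in range(1,n) if (l==i).sum()>=minpx]
E
python3 - <<'E'
from h import *
f=dict(np.load('top1.npz'))
for nm,lo,hi,mp in [('30s',24,36,60),('ruler',76,95,40),('box rim',60,74.5,60),('tray',10,20,30),('tab',28,40,15),('plate',2.5,7,400)]:
    print(nm)
    for m,P in top_blobs(f,lo,hi,(250,700,-420,420),mp):
        v,u=np.nonzero(m)
        print('  px',int(u.mean()*1.5),int(v.mean()*1.5),m.sum(),rect(P,m),'zmed',np.round(np.median(P[m][:,2]),1))
P=world(f)
print('counter z',[np.round(P[v,u,2],1) for u,v in [(170,200),(300,230),(400,290),(230,240)]])
E
```

```text
30s
  px 223 245 320 [598.7 346.6  70.   47.3 -64.4] zmed 29.4
  px 562 263 184 [ 591.8 -342.6   45.    44.9  -62.5] zmed 29.0
  px 492 282 67 [ 544.2 -203.    48.4   12.4  -83.1] zmed 32.7
  px 222 298 192 [489.  337.1  46.2  44.5 -37. ] zmed 29.2
  px 558 305 341 [ 505.2 -334.7   70.1   45.4   63.8] zmed 29.1
  px 217 348 358 [388.4 338.8  70.1  44.   60.7] zmed 29.3
  px 560 364 203 [ 387.2 -336.4   45.7   44.9   65.8] zmed 29.2
ruler
  px 378 278 371 [531.   26.  176.5  16.5 -87.7] zmed 84.9
box rim
  px 385 223 279 [618.2  16.7 162.5 127.8  -4.2] zmed 68.7
  px 378 310 193 [489.7  24.9 129.4  84.   85.8] zmed 69.2
tray
  px 269 293 133 [517.4 247.2 228.6  22.7   2.4] zmed 14.9
  px 304 241 66 [621.1 187.8  91.4  43.5  54.6] zmed 14.4
  px 303 313 114 [478.1 171.  179.3  52.9 -20.3] zmed 14.5
tab
  px 390 210 93 [684.4  12.  118.3  21.   86. ] zmed 36.2
  px 223 244 245 [598.3 346.6  69.9  46.5 -64.9] zmed 30.1
  px 562 262 131 [ 592.3 -343.9   45.3   44.3  -43.1] zmed 29.9
  px 492 282 66 [ 544.3 -202.9   48.4   12.   -83.1] zmed 33.2
  px 222 297 133 [489.4 337.1  45.1  41.8  48.6] zmed 30.1
  px 559 305 229 [ 505.2 -334.4   69.5   44.1   63.1] zmed 29.9
  px 352 313 24 [467.9  77.   15.1  12.5 -86. ] zmed 37.9
  px 402 318 24 [461.7 -22.4  17.5  12.2  81.7] zmed 37.9
  px 216 348 250 [388.4 339.2  69.4  43.8  60.7] zmed 30.3
  px 561 364 141 [ 385.5 -337.8   44.7   43.5  -87.6] zmed 30.0
plate
  px 385 244 917 [624.4  16.5 139.  117.4  -4. ] zmed 4.5
  px 489 285 1313 [ 544.7 -204.1  233.5  116.5    4.3] zmed 4.2
  px 289 290 986 [517.6 208.3 221.6  76.   -3.1] zmed 4.3
  px 379 300 572 [501.2  24.5 118.2  77.1  87.3] zmed 4.6
counter z [np.float64(-3.3), np.float64(1.3), np.float64(-3.5), np.float64(3.5)]
```

```bash
cat >> h.py <<'E'
from scipy.spatial.transform import Rotation as Ro
def plan(x,y,z,yaw):
    """turn first (tool z), then shift in the turned frame; cm / rad"""
    s=monitor.state(); p=np.array(s['ee_pos']); R=Ro.from_euler('xyz',s['ee_rot'],degrees=True)
    G=Ro.from_euler('xyz',[180,0,yaw],degrees=True)
    rv=(R.inv()*G).as_rotvec(); d=G.inv().apply(np.array([x,y,z])-p)/10
    n=max(1,int(np.ceil(np.abs(rv).max()/.187))); m=max(1,int(np.ceil(np.abs(d).max()/6.2)))
    print(f't={s["time_s"]:.1f} turn {np.round(rv,3)} = {n} x {np.round(rv/n,3)}; shift {np.round(d,2)} = {m} x {np.round(d/m,2)}')
E
python3 - <<'E'
from h import *
f=dict(np.load('top1.npz')); P=world(f); z=P[...,2]; X=P[...,0];Y=P[...,1]
# box rim top surface & walls, away from ruler
m=(z>55)&(z<75)&(X>400)&(X<760)&(Y>-80)&(Y<120)&(abs(X-531)>14)
print('box',rect(P,m))
m=(z>66)&(z<75)&(X>400)&(X<760)&(Y>-80)&(Y<120)&(abs(X-531)>14); print('box',rect(P,m))
m=(z>10)&(z<20)&(X>380)&(X<660)&(Y>145)&(Y<265); print('tray',rect(P,m))
# divider by colour ray cast on z=4
c=f['color'].astype(int); 
m=(c[...,0]-c[...,2]>30)&(X>400)&(X<690)&(Y>-290)&(Y<-120)&(z<12)
mm=cv2.morphologyEx(m.astype(np.uint8),cv2.MORPH_OPEN,np.ones((5,5)))>0
print('div',rect(P,mm), m.sum())
plan(531,26,150,92)
E
```

```text
box [573.4  19.8 252.3 128.1  -4. ]
box [572.8  19.8 251.1 128.1  -4. ]
tray [516.1 207.2 230.4  86.5  -3.2]
div [ 545.9 -204.7  232.1  110.     5.7] 2480
t=0.1 turn [-1.000e-03  1.000e-03  1.294e+00] = 7 x [-0.     0.     0.185]; shift [-54.52  37.46   6.32] = 9 x [-6.06  4.16  0.7 ]
```

Request:
move_arm([
  [[0.6,0,0,0,0,0,0.185],[0.6,0,0,0,0,0,0.185],[0.6,0,0,0,0,0,0.185],[0.6,0,0,0,0,0,0.185],[0.6,0,0,0,0,0,0.185],[0.6,0,0,0,0,0,0.185],[0.6,0,0,0,0,0,0.185]],
], force=25)

```text
time_s: 0.98
ee_pos: [136.9, 555.6, 209.4]
ee_rot: [-179.9, 0.5, 90.7]
force: [-1.0, -1.1, 0.4]
gripper_width: 54.8
```

Request:
move_arm([
  [[0.6,-4.95,3.4,0.5,0,0,0],[0.6,-4.95,3.4,0.5,0,0,0],[0.6,-4.95,3.4,0.5,0,0,0],[0.6,-4.95,3.4,0.5,0,0,0],[0.6,-4.95,3.4,0.5,0,0,0],[0.6,-4.95,3.4,0.5,0,0,0],[0.6,-4.95,3.4,0.5,0,0,0],[0.6,-4.95,3.4,0.5,0,0,0],[0.6,-4.95,3.4,0.5,0,0,0],[0.6,-4.95,3.4,0.5,0,0,0],[0.6,-4.95,3.4,0.5,0,0,0]],
])

```text
time_s: 2.35
ee_pos: [527.3, 2.3, 154.4]
ee_rot: [-179.9, 0.5, 91.1]
force: [0.0, -0.2, -0.3]
gripper_width: 55.1
```

```bash
python3 -c "
from h import *
print(monitor.state()['ee_pos'],monitor.state()['ee_rot'])
f=grab('wrist'); np.savez('w1.npz',**f); P=world(f); 
m=(P[...,2]>76)&(P[...,2]<95)&(abs(P[...,0]-531)<40); print('ruler',rect(P,m),np.median(P[m][:,2]))
m=(P[...,2]>62)&(P[...,2]<74); print('rim',rect(P,m))
save(f,'w1.png',1)
plan(531,26,73,92.3)"
```

```text
[527.26484644   2.32339736 154.40432498] [-179.8826087     0.49143411   91.12049158]
ruler [531.1  30.5 165.8  16.  -88.1] 86.26791914341919
rim [572.9  16.5 251.1 128.4  -4.2]
t=2.4 turn [ 0.002  0.014 -0.023] = 1 x [ 0.002  0.014 -0.023]; shift [2.97 0.04 8.08] = 2 x [1.48 0.02 4.04]
```

View pics/w1.png

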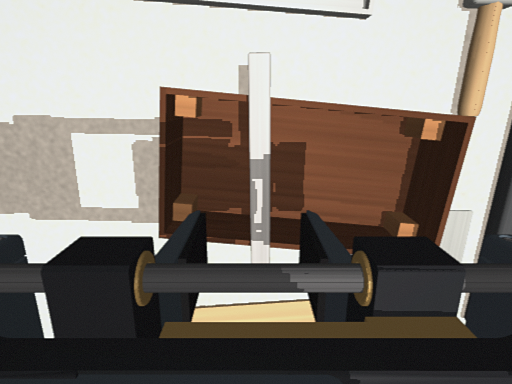

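Wrist view: the ruler is upright at column 260, midway between the fingers and inside the box outline (160-475, 88-250). I'm going down to grip it.

Request:
move_arm([
  [[0.6,1.48,0,2,0.002,0.012,-0.023],[0.6,1.4,0,3,0,0,0],[0.6,0,0,3.1,0,0,0],[0,0,0,0,0,0,0],[0,0,0,0,0,0,0],[0,0,0,0,0,0,0],[0,0,0,0,0,0,0]],
])

```text
time_s: 3.28
ee_pos: [533.4, 23.1, 72.2]
ee_rot: [179.8, 0.1, 92.0]
force: [1.1, 0.0, -0.2]
gripper_width: 17.4
```

```bash
python3 -c "
from h import *
plan(531,28,72.5,92.3)"
```

```text
t=3.3 turn [ 0.003  0.002 -0.006] = 1 x [ 0.003  0.002 -0.006]; shift [ 0.5  -0.22 -0.03] = 1 x [ 0.5  -0.22 -0.03]
```

Request:
move_arm([
  [[0,0,0,0,0,0,0],[0,0,0,-5,0,0,0],[0,0,0,-3,0,0,-0.184],[0,0,0,0,0,0,-0.184],[0,0,0,0,0,0,-0.184],[0,0,0,0,0,0,-0.184],[0,0,0,0,0,0,-0.184],[0,0,0,0,0,0,-0.184],[0,0,0,0,0,0,-0.184],[0,0,0,0,0,0,-0.184]],
])

```text
time_s: 4.53
ee_pos: [532.6, 23.0, 157.0]
ee_rot: [-179.9, 0.3, 178.0]
force: [-0.5, -0.2, -1.0]
gripper_width: 16.0
```

```bash
python3 -c "
from h import *
print(monitor.state()['gripper_width'],monitor.state()['ee_pos'])
plan(518,207,60,176.8)"
```

```text
16.01192251937225 [532.61722777  22.95438432 157.04456996]
t=4.5 turn [-0.001  0.006  0.022] = 1 x [-0.001  0.006  0.022]; shift [ 2.49 18.29  9.7 ] = 3 x [0.83 6.1  3.23]
```

Request:
move_arm([
  [[0,0.6,4.5,0,0,0.006,0.022],[0,0.6,4.7,0.5,0,0,0],[0,0.6,4.7,2,0,0,0],[0,0.6,4.4,3,0,0,0],[0,0,0,4.5,0,0,0]],
])

```text
time_s: 5.15
ee_pos: [522.5, 212.8, 59.3]
ee_rot: [179.8, 0.7, 176.6]
force: [-0.5, -0.3, -0.8]
gripper_width: 15.6
```

```bash
python3 -c "
from h import *
plan(518,207,7.5,176.8)
f=grab('wrist'); P=world(f);save(f,'w2.png',1)
m=(P[...,2]>9)&(P[...,2]<20)&(abs(P[...,0]-518)<130)&(abs(P[...,1]-207)<60); print('tray',rect(P,m))"
```

```text
t=5.2 turn [ 0.004  0.013 -0.003] = 1 x [ 0.004  0.013 -0.003]; shift [ 0.42 -0.6   5.18] = 1 x [ 0.42 -0.6   5.18]
tray [472.4 206.1 141.9  85.6  -3.3]
```

View pics/w2.png

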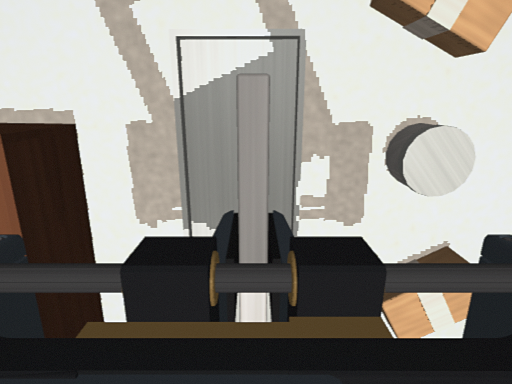

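The ruler (237-268, top at row 75) hangs inside and parallel to the tray (178-300). I'm lowering it.

Request:
move_arm([
  [[0,0.3,-0.6,2.5,0,0.013,0],[0,0.12,0,1.8,0,0,0],[0,0,0,0.7,0,0,0],[0,0,0,0,0,0,0],[0.35,0,0,0,0,0,0],[0.35,0,0,0,0,0,0],[0.35,0,0,0,0,0,0],[0.4,0,0,-5,0,0,0],[0.9,0,0,-5,0,0,0]],
])

```text
time_s: 6.32
ee_pos: [513.1, 202.3, 106.1]
ee_rot: [-179.7, -1.1, 176.5]
force: [1.6, 0.0, 0.2]
gripper_width: 43.8
```

```bash
cat >> h.py <<'E'
def survey():
    f=grab('top'); np.savez('top.npz',**f)
    for m,P in top_blobs(f,24,36,(330,680,-420,420),60):
        r=rect(P,m)
        if 11<r[2]<80 and 10<r[3]<52: print('obj' ,r,'zmed',np.round(np.median(P[m][:,2]),1))
    return f
E
python3 -c "
from h import *
f=survey(); P=world(f)
m=(P[...,2]>14)&(P[...,2]<26)&(abs(P[...,0]-518)<120)&(abs(P[...,1]-207)<33); print('ruler',rect(P,m),np.median(P[m][:,2]))
plan(598.7,346.6,110,205.6)"
```

```text
obj [ 592.5 -342.9   45.7   45.    80.5] zmed 29.3
obj [ 544.5 -203.4   48.1   12.3  -84.4] zmed 32.2
obj [ 504.8 -334.3   70.2   45.3   64.7] zmed 29.0
obj [ 385.5 -336.7   46.3   44.1  -87.9] zmed 29.3
ruler [627.7 187.3  22.2   3.1  82.7] 15.615999820080113
t=6.4 turn [ 0.002 -0.009 -0.508] = 3 x [ 0.001 -0.003 -0.169]; shift [-13.56   9.35   0.27] = 3 x [-4.52  3.12  0.09]
```

Request:
move_arm([
  [[1,0,0,0,0,-0.009,-0.17],[1,0,0,0,0,0,-0.17],[1,0,0,0,0,0,-0.17],[1,-4.5,3.1,0,0,0,0],[1,-4.5,3.1,0,0,0,0],[1,-4.0,2.9,0,0,0,0],[1,0,0,0,0,0,0]],
])

```text
time_s: 7.25
ee_pos: [594.7, 346.5, 114.2]
ee_rot: [-179.9, 0.2, -153.4]
force: [0.0, 0.5, -0.5]
gripper_width: 91.4
```

```bash
cat >> h.py <<'E'
def near(x,y,r=60,lo=24,hi=36,name=None):
    """wrist view: part at (x,y)"""
    f=grab('wrist'); np.savez('w.npz',**f)
    if name: save(f,name,1)
    for m,P in top_blobs(f,lo,hi,(x-r,x+r,y-r,y+r),200): print('near',rect(P,m),np.round(np.median(P[m][:,2]),1),m.sum())
    return f
E
python3 -c "
from h import *
f=near(598,346,name='w3.png'); P=world(f)
m=(P[...,2]>13)&(P[...,2]<26)&(abs(P[...,0]-518)<105)&(abs(P[...,1]-207)<33); print('ruler',m.sum(),m.sum()>9 and (rect(P,m),np.median(P[m][:,2])))
plan(598.7,346.6,8,205.6)"
```

```text
near [600.  344.1  69.9  45.3 -64.7] 30.4 4096
ruler 3502 (array([557. , 215. , 131.6,  50.1,  -0. ]), np.float64(20.077396023551344))
t=7.3 turn [-0.002  0.002  0.017] = 1 x [-0.002  0.002  0.017]; shift [-0.53 -0.05 10.61] = 2 x [-0.27 -0.02  5.31]
```

View pics/w3.png

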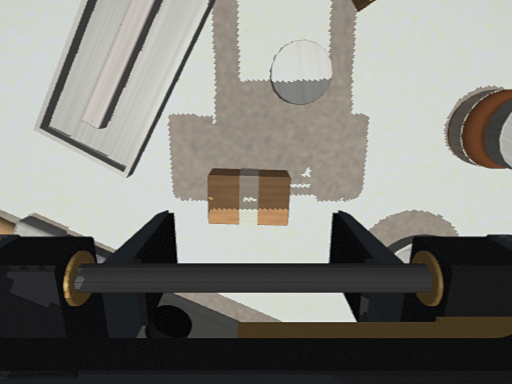

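Wrist view: the ruler lies flat in the tray (top left). The carton is at (208-290, 170-225), square to and between the open fingers, and the bowl and jar are clear.

Request:
move_arm([
  [[1,-0.53,0.02,4,0,0,0.017],[1,0,0,4.5,0,0,0],[1,0,0,2,0,0,0],[0,0,0,0,0,0,0],[0,0,0,0,0,0,0],[0,0,0,0,0,0,0],[0,0,0,-5,0,0,0],[0,0,0,-5.5,0,0,0.185],[0,0,0,-3.0,0,0,0.185],[0,0,0,0,0,0,0.13]],
])

```text
time_s: 8.55
ee_pos: [597.6, 341.5, 152.9]
ee_rot: [180.0, 0.4, 175.9]
force: [1.1, 0.6, -0.7]
gripper_width: 69.6
```

```bash
cat >> h.py <<'E'
BX=np.array([573,18.3]); BA=-4.0
def box(u,v):
    c,s=np.cos(np.radians(BA)),np.sin(np.radians(BA)); return BX+[c*u-s*v,s*u+c*v]
E
python3 -c "
from h import *
print(monitor.state()['ee_pos'],monitor.state()['gripper_width'])
plan(*box(60,0),130,176)"
```

```text
[597.55616469 341.45847698 152.88169744] 69.64616323503155
t=8.6 turn [ 0.     0.008 -0.001] = 1 x [ 0.     0.008 -0.001]; shift [ -5.8  -32.41   2.29] = 6 x [-0.97 -5.4   0.38]
```

Request:
move_arm([
  [[0,-0.9,-4.5,0,0,0.008,0],[0,-1,-5.5,0,0,0,0],[0,-1,-5.5,0,0,0,0],[0,-1,-5.5,0,0,0,0],[0,-1,-5.5,0,0,0,0],[0,-0.9,-5.2,0,0,0,0],[0,0,0,2,0,0,0],[0,0,0,0,0,0,0]],
])

```text
time_s: 9.55
ee_pos: [637.1, 11.9, 143.0]
ee_rot: [179.7, 1.1, 176.0]
force: [0.5, 0.5, -1.2]
gripper_width: 69.7
```

```bash
python3 -c "
from h import *
plan(*box(60,0),20,176)
f=near(573,18,160,62,76,'w4.png'); P=world(f)
m=(P[...,2]>62)&(P[...,2]<76)&(abs(P[...,1]-18)<85)&(abs(P[...,0]-570)<150); print(rect(P,m))"
```

```text
t=9.6 turn [0.005 0.019 0.   ] = 1 x [0.005 0.019 0.   ]; shift [ 0.44  0.2  12.3 ] = 2 x [0.22 0.1  6.15]
near [566.5 -44.8 156.9   5.9  -4.2] 70.0 1963
near [574.9  77.9 157.5   5.9  -4.2] 70.0 1983
[570.6  16.7 157.5 128.9  -4.1]
```

View pics/w4.png

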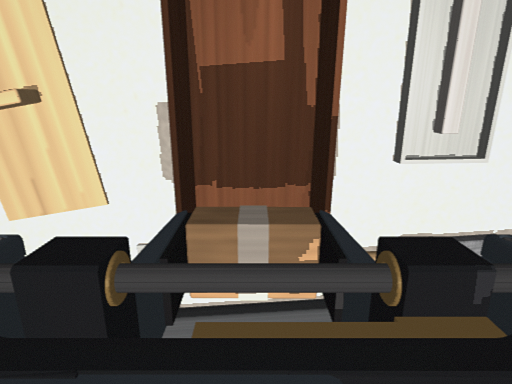

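Wrist view: the carton (188-320, row 210) is centred over the box (inner walls 188-318, outer 162-345). I'm lowering it.

Request:
move_arm([
  [[0,0.42,0.08,4,0.005,0.019,0],[0,0,0,4.5,0,0,0],[0,0,0,2.6,0,0,0],[0,0,0,0.6,0,0,0],[0,0,0,0,0,0,0]],
])

```text
time_s: 10.22
ee_pos: [641.4, 17.0, 33.1]
ee_rot: [180.0, 1.1, 176.4]
force: [-0.7, 0.6, -0.5]
gripper_width: 69.7
```

```bash
sed -i 's/573,18.3/573,17.2/' h.py; python3 -c "
from h import *
plan(*box(60,0),15,176)"
```

```text
t=10.2 turn [0.    0.018 0.007] = 1 x [0.    0.018 0.007]; shift [ 0.82 -0.45  1.81] = 1 x [ 0.82 -0.45  1.81]
```

Request:
move_arm([
  [[0,0.82,-0.45,0,0,0.018,0.007],[0,0,0,1.0,0,0,0],[0,0,0,0.5,0,0,0],[0,0,0,0,0,0,0]],
])

```text
time_s: 10.72
ee_pos: [634.6, 12.9, 20.7]
ee_rot: [180.0, 0.3, 176.0]
force: [-0.2, 0.2, -1.0]
gripper_width: 70.0
```

```bash
python3 -c "
from h import *
plan(*box(60,0),15,176)"
```

```text
t=10.7 turn [ 0.001  0.006 -0.   ] = 1 x [ 0.001  0.006 -0.   ]; shift [ 0.17 -0.    0.57] = 1 x [ 0.17 -0.    0.57]
```

Request:
move_arm([
  [[0,0.15,0,0.4,0,0.006,0],[0,0,0,0.4,0,0,0],[0,0,0,0,0,0,0]],
])

```text
time_s: 11.1
ee_pos: [633.4, 13.1, 13.4]
ee_rot: [179.9, 0.0, 176.0]
force: [-0.1, -0.0, -0.9]
gripper_width: 70.1
```

Request:
move_arm([
  [[0,0,0,0.3,0,0,0],[0,0,0,0,0,0,0]],
])

```text
time_s: 11.35
ee_pos: [633.8, 13.1, 14.0]
ee_rot: [179.9, 0.1, 176.0]
force: [0.1, 0.4, -0.9]
gripper_width: 70.0
```

Request:
move_arm([
  [[0,0,0,0.2,0,0,0],[0,0,0,0,0,0,0]],
])

```text
time_s: 11.6
ee_pos: [634.1, 13.1, 13.4]
ee_rot: [179.9, 0.1, 176.0]
force: [0.5, -0.7, -1.5]
gripper_width: 70.2
```

It stops at 13.5 mm, which matches carton-on-floor, so I'm releasing it.

Request:
move_arm([
  [[0.88,0,0,0,0,0,0],[0.88,0,0,0,0,0,0],[0.88,0,0,0,0,0,0],[0.88,0,0,-4,0,0,0],[0.88,0,0,-5,0,0,0],[1,0,0,-4,0,0,0]],
])

```text
time_s: 12.35
ee_pos: [631.2, 13.0, 140.2]
ee_rot: [180.0, -0.5, 176.0]
force: [0.4, -0.4, -1.1]
gripper_width: 87.4
```

```bash
python3 -c "
from h import *
f=survey();P=world(f)
m=(P[...,2]>31)&(P[...,2]<39)&(abs(P[...,1]-18)<30)&(abs(P[...,0]-630)<45); print(rect(P,m),np.median(P[m][:,2]), m.sum())
plan(388.4,338,120,150.7)"
```

```text
obj [ 592.2 -342.2   46.5   45.   -31.8] zmed 29.3
obj [ 544.2 -202.8   49.9   13.1  -83.1] zmed 31.9
obj [488.5 337.7  46.7  43.8 -89.6] zmed 29.8
obj [ 504.9 -334.6   70.3   45.7   63.9] zmed 28.9
obj [388.5 339.3  71.3  43.9  60.3] zmed 29.6
obj [ 386.8 -336.8   45.7   44.2  -47.1] zmed 29.3
[0. 0. 0. 0. 0.] nan 0
t=12.4 turn [0.001 0.    0.441] = 3 x [0.    0.    0.147]; shift [37.35 16.31  2.61] = 7 x [5.34 2.33 0.37]
  return _methods._mean(a, axis=axis, dtype=dtype,
  ret = ret.dtype.type(ret / rcount)
```

Request:
move_arm([
  [[1,0,0,0,0,0,0.147],[1,0,0,0,0,0,0.147],[1,0,0,0,0,0,0.147],[1,5.3,2.3,0.3,0,0,0],[1,5.3,2.3,0.3,0,0,0],[1,5.3,2.3,0.3,0,0,0],[1,5.3,2.3,0.3,0,0,0],[1,5.3,2.3,0.3,0,0,0],[1,5.3,2.3,0.3,0,0,0],[1,4.5,2.0,0.3,0,0,0],[1,0,0,0,0,0,0]],
])

```text
time_s: 13.78
ee_pos: [395.8, 341.1, 122.4]
ee_rot: [179.7, 0.3, 149.7]
force: [0.8, -1.4, -0.3]
gripper_width: 91.1
```

```bash
python3 -c "
from h import *
f=near(388,338)
plan(388.4,337.8,9,150.6)"
```

```text
near [388.3 336.4  70.1  44.5  59.9] 30.4 3941
t=13.8 turn [ 0.005  0.006 -0.018] = 1 x [ 0.005  0.006 -0.018]; shift [ 0.62 -0.6  11.35] = 2 x [ 0.31 -0.3   5.68]
```

Wrist and top views agree, so I'm descending in stages with a correction near the bottom.

Request:
move_arm([
  [[1,0.62,-0.6,0,0.005,0.006,-0.01],[1,0,0,3,0,0,0],[1,0,0,3,0,0,0],[1,0,0,1,0,0,0],[1,0,0,0,0,0,0]],
])

```text
time_s: 14.45
ee_pos: [391.1, 333.5, 51.9]
ee_rot: [179.9, 0.1, 149.8]
force: [1.3, 0.1, 0.3]
gripper_width: 91.5
```

```bash
python3 -c "
from h import *
plan(388.4,337.2,9,150.1)"
```

```text
t=14.4 turn [ 0.001  0.001 -0.005] = 1 x [ 0.001  0.001 -0.005]; shift [0.42 0.18 4.29] = 1 x [0.42 0.18 4.29]
```

Request:
move_arm([
  [[1,0.4,0.2,2.3,0,0,0],[1,0,0,1.5,0,0,0],[1,0,0,0.4,0,0,0],[0,0,0,0,0,0,0],[0,0,0,0,0,0,0],[0,0,0,0,0,0,0],[0,0,0,0,0,0,0]],
])

```text
time_s: 15.32
ee_pos: [392.7, 338.7, 13.5]
ee_rot: [179.4, 0.3, 149.7]
force: [0.3, 0.7, -1.2]
gripper_width: 70.0
```

Request:
move_arm([
  [[0,0,0,-5,0,0,0],[0,0,0,-5.5,0,0,-0.15],[0,0,0,-4.0,0,0,-0.15],[0,0,0,0,0,0,-0.15],[0,0,0,0,0,0,0]],
])

```text
time_s: 15.95
ee_pos: [390.9, 337.6, 162.9]
ee_rot: [179.6, 0.4, 176.2]
force: [-0.5, -0.8, -1.8]
gripper_width: 69.7
```

```bash
python3 -c "
from h import *
plan(*box(0,0),140,176)"
```

```text
t=15.9 turn [0.006 0.008 0.004] = 1 x [0.006 0.008 0.004]; shift [-20.4  -30.69   2.29] = 5 x [-4.08 -6.14  0.46]
```

Request:
move_arm([
  [[0,-2.9,-4.4,0,0.006,0.008,0],[0,-2.9,-4.4,0,0,0,0],[0,-2.9,-4.4,0,0,0,0],[0,-2.9,-4.4,0,0,0,0],[0,-2.9,-4.4,0,0,0,0],[0,-2.9,-4.4,0,0,0,0],[0,-2.9,-4.3,1,0,0,0],[0,0,0,0,0,0,0]],
])

```text
time_s: 16.95
ee_pos: [574.7, 7.6, 146.6]
ee_rot: [-180.0, -0.4, 175.1]
force: [0.1, 0.6, -1.4]
gripper_width: 70.1
```

```bash
python3 -c "
from h import *
plan(*box(0,0),80,176)
f=grab('wrist'); P=world(f); save(f,'w5.png',1)
"
```

```text
t=16.9 turn [-0.    -0.007 -0.015] = 1 x [-0.    -0.007 -0.015]; shift [0.23 0.95 6.66] = 2 x [0.12 0.48 3.33]
```

View pics/w5.png

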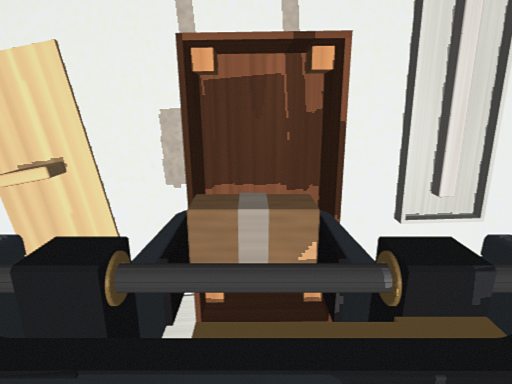

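The held carton (centre column 254) sits about 9 px left of the box centre line (263), which matches the planned +9.5 mm shift.

Request:
move_arm([
  [[0,0.2,0.95,0,0,-0.007,-0.015],[0,0,0,3.3,0,0,0],[0,0,0,3.3,0,0,0],[0,0,0,0,0,0,0]],
])

```text
time_s: 17.5
ee_pos: [570.3, 25.8, 80.5]
ee_rot: [179.8, 0.0, 176.3]
force: [-0.5, -0.0, -0.4]
gripper_width: 69.8
```

```bash
python3 -c "
from h import *
plan(*box(0,0),18.5,176)"
```

```text
t=17.5 turn [0.003 0.    0.006] = 1 x [0.003 0.    0.006]; shift [-0.33 -0.84  6.2 ] = 1 x [-0.33 -0.84  6.2 ]
```

Request:
move_arm([
  [[0,-0.3,-0.8,0,0.003,0,0.006],[0,0,0,0,0,0,0],[0,0,0,0,0,0,0]],
])

```text
time_s: 17.88
ee_pos: [574.7, 19.0, 84.3]
ee_rot: [180.0, 0.4, 176.1]
force: [-0.3, -0.3, -1.8]
gripper_width: 70.3
```

```bash
python3 -c "
from h import *
plan(*box(0,0),18.5,176)"
```

```text
t=17.9 turn [0.    0.006 0.001] = 1 x [0.    0.006 0.001]; shift [ 0.16 -0.19  6.58] = 2 x [ 0.08 -0.1   3.29]
```

Request:
move_arm([
  [[0,0.16,-0.19,2,0,0.006,0],[0,0,0,2,0,0,0],[0,0,0,1,0,0,0],[0,0,0,0,0,0,0],[0,0,0,0,0,0,0]],
])

```text
time_s: 18.5
ee_pos: [576.3, 16.9, 37.2]
ee_rot: [179.9, 0.5, 176.0]
force: [0.4, 0.2, -0.6]
gripper_width: 70.1
```

```bash
python3 -c "
from h import *
plan(*box(0,0),18.5,176)"
```

```text
t=18.5 turn [0.001 0.009 0.   ] = 1 x [0.001 0.009 0.   ]; shift [0.33 0.   1.87] = 1 x [0.33 0.   1.87]
```

Request:
move_arm([
  [[0,0.3,0,0.9,0,0.009,0],[0,0,0,0.7,0,0,0],[0,0,0,0.3,0,0,0],[0,0,0,0.2,0,0,0],[0,0,0,0,0,0,0]],
])

```text
time_s: 19.12
ee_pos: [574.3, 17.0, 18.2]
ee_rot: [179.9, 0.1, 176.0]
force: [-0.0, -0.1, -1.4]
gripper_width: 70.3
```

Request:
move_arm([
  [[0,0,0,0.2,0,0,0],[0,0,0,0,0,0,0]],
])

```text
time_s: 19.38
ee_pos: [574.7, 17.0, 17.9]
ee_rot: [179.9, 0.2, 176.0]
force: [0.0, -0.1, -1.7]
gripper_width: 69.9
```

Down on the floor. I'm releasing it, then heading to carton C at (505,-334.5), yaw 154.

Request:
move_arm([
  [[0.88,0,0,0,0,0,0],[0.88,0,0,0,0,0,0],[0.88,0,0,0,0,0,0],[0.88,0,0,-4,0,0,0],[0.88,0,0,-5,0,0,0],[1,0,0,-3,0,0,0],[1,0,0,0,0,0,0.187],[1,0,0,0,0,0,0.187],[1,0,0,0,0,0,0]],
])

```text
time_s: 20.5
ee_pos: [574.3, 16.9, 140.3]
ee_rot: [179.9, 0.1, 154.3]
force: [0.3, 0.0, -0.7]
gripper_width: 91.3
```

```bash
python3 -c "
from h import *
f=survey();P=world(f)
plan(505,-335.5,120,154)"
```

```text
obj [ 592.2 -342.3   46.5   44.7  -29.3] zmed 29.4
obj [ 543.9 -202.4   50.9   12.3  -84.3] zmed 32.2
obj [488.1 337.3  46.2  43.9  89.4] zmed 29.7
obj [ 505.4 -334.9   70.1   46.5   63.4] zmed 29.1
obj [ 347.1 -321.1   47.4   31.8  -87.7] zmed 29.4
t=20.6 turn [0.001 0.001 0.006] = 1 x [0.001 0.001 0.006]; shift [ -9.23 -34.71   2.01] = 6 x [-1.54 -5.78  0.34]
```

The tub that was near (386,-337) has now been knocked to about (347,-321). I'm carrying on with carton C and will re-measure that tub later.

Request:
move_arm([
  [[1,-1.5,-5.6,0.2,0,0,0],[1,-1.5,-5.7,0.3,0,0,0],[1,-1.5,-5.7,0.3,0,0,0],[1,-1.5,-5.7,0.3,0,0,0],[1,-1.5,-5.7,0.3,0,0,0],[1,-1.5,-5.0,0.3,0,0,0],[1,0,0,0,0,0,0],[1,0,0,0,0,0,0]],
])

```text
time_s: 21.55
ee_pos: [512.8, -332.7, 119.1]
ee_rot: [179.8, -0.1, 155.8]
force: [-0.6, -0.1, 1.0]
gripper_width: 91.3
```

```bash
python3 -c "
from h import *
f=near(505,-335)
plan(505,-335.8,55,153.6)"
```

```text
near [ 504.4 -338.1   69.7   44.9   63.2] 30.4 4069
t=21.6 turn [ 0.002 -0.001  0.04 ] = 1 x [ 0.002 -0.001  0.04 ]; shift [ 0.57 -0.64  6.41] = 2 x [ 0.28 -0.32  3.21]
```

Request:
move_arm([
  [[1,0.57,-0.6,2,0,0,0.04],[1,0,0,3,0,0,0],[1,0,0,1.3,0,0,0],[1,0,0,0,0,0,0],[1,0,0,0,0,0,0]],
])

```text
time_s: 22.22
ee_pos: [508.2, -330.7, 57.0]
ee_rot: [179.9, 0.1, 154.1]
force: [0.3, -0.3, -0.3]
gripper_width: 91.1
```

```bash
python3 -c "
from h import *
plan(504.8,-336.8,10,153.4)"
```

```text
t=22.2 turn [0.002 0.002 0.013] = 1 x [0.002 0.002 0.013]; shift [ 0.04 -0.7   4.7 ] = 1 x [ 0.04 -0.7   4.7 ]
```

Request:
move_arm([
  [[1,0,-0.7,0.5,0,0,0.013],[1,0,0,2.5,0,0,0],[1,0,0,1.4,0,0,0],[1,0,0,0.2,0,0,0],[0,0,0,0,0,0,0],[0,0,0,0,0,0,0],[0,0,0,0,0,0,0],[0,0,0,0,0,0,0]],
])

```text
time_s: 23.22
ee_pos: [507.9, -340.3, 14.1]
ee_rot: [180.0, 0.7, 153.3]
force: [-0.2, 0.5, -1.0]
gripper_width: 69.5
```

Request:
move_arm([
  [[0,0,0,-5,0,0,0],[0,0,0,-5.5,0,0,-0.13],[0,0,0,-4.0,0,0,-0.13],[0,0,0,0,0,0,-0.13],[0,0,0,0,0,0,0]],
])

```text
time_s: 23.85
ee_pos: [505.8, -339.2, 163.4]
ee_rot: [-179.8, 0.6, 176.3]
force: [0.1, -0.2, -0.7]
gripper_width: 69.9
```

```bash
python3 -c "
from h import *
plan(*box(-60,0),150,176)"
```

```text
t=23.9 turn [-0.003  0.01   0.005] = 1 x [-0.003  0.01   0.005]; shift [ 1.78 36.02  1.34] = 6 x [0.3  6.   0.22]
```

Request:
move_arm([
  [[0,0.25,5.1,0,0,0.01,0.005],[0,0.25,5.1,0,0,0,0],[0,0.25,5.1,0,0,0,0],[0,0.25,5.1,0,0,0,0],[0,0.25,5.1,0,0,0,0],[0,0.25,5.1,0,0,0,0],[0,0.2,4.6,1,0,0,0],[0,0,0,0,0,0,0],[0,0,0,0,0,0,0]],
])

```text
time_s: 24.98
ee_pos: [514.1, 23.0, 146.9]
ee_rot: [-179.8, -0.4, 174.7]
force: [-0.3, -0.4, -1.4]
gripper_width: 70.0
```

```bash
python3 -c "
from h import *
plan(*box(-60,0),85,176)"
```

```text
t=25.0 turn [-0.003 -0.007 -0.023] = 1 x [-0.003 -0.007 -0.023]; shift [ 0.09 -0.17  6.19] = 1 x [ 0.09 -0.17  6.19]
```

Request:
move_arm([
  [[0,0.1,-0.2,2,0,-0.007,-0.023],[0,0,0,3,0,0,0],[0,0,0,1,0,0,0],[0,0,0,0,0,0,0],[0,0,0,0,0,0,0]],
])

```text
time_s: 25.6
ee_pos: [514.6, 16.0, 87.2]
ee_rot: [-179.8, 0.2, 175.5]
force: [-0.2, 0.7, -1.2]
gripper_width: 69.8
```

```bash
python3 -c "
from h import *
plan(*box(-60,0),38,176)"
```

```text
t=25.6 turn [-0.004  0.004 -0.009] = 1 x [-0.004  0.004 -0.009]; shift [0.19 0.52 4.92] = 1 x [0.19 0.52 4.92]
```

Request:
move_arm([
  [[0,0.15,0.45,0.5,-0.004,0.004,-0.009],[0,0,0,2.5,0,0,0],[0,0,0,1.7,0,0,0],[0,0,0,0,0,0,0],[0,0,0,0,0,0,0]],
])

```text
time_s: 26.22
ee_pos: [516.5, 21.7, 42.3]
ee_rot: [179.9, 0.4, 176.1]
force: [-0.1, -0.2, -1.0]
gripper_width: 69.9
```

```bash
python3 -c "
from h import *
plan(*box(-60,0),19,176)"
```

```text
t=26.2 turn [0.002 0.007 0.002] = 1 x [0.002 0.007 0.002]; shift [ 0.33 -0.05  2.33] = 1 x [ 0.33 -0.05  2.33]
```

Request:
move_arm([
  [[0,0.3,0,1.2,0,0.007,0],[0,0,0,0.8,0,0,0],[0,0,0,0.4,0,0,0],[0,0,0,0.2,0,0,0],[0,0,0,0,0,0,0]],
])

```text
time_s: 26.85
ee_pos: [514.8, 22.2, 19.0]
ee_rot: [179.9, 0.2, 176.1]
force: [-0.3, -0.5, -1.1]
gripper_width: 69.6
```

Request:
move_arm([
  [[0,0,0,0.2,0,0,0],[0,0,0,0,0,0,0]],
])

```text
time_s: 27.1
ee_pos: [515.2, 22.2, 18.6]
ee_rot: [179.8, 0.3, 176.1]
force: [-0.0, -0.9, -1.2]
gripper_width: 69.7
```

Request:
move_arm([
  [[0.88,0,0,0,0,0,0],[0.88,0,0,0,0,0,0],[0.88,0,0,0,0,0,0],[0.88,0,0,-4,0,0,0],[0.88,0,0,-5,0,0,0],[0.88,0,0,-5,0,0,0],[0.6,0,0,0,0,0,0]],
])

```text
time_s: 27.98
ee_pos: [514.5, 21.8, 160.6]
ee_rot: [179.9, 0.1, 176.1]
force: [-0.6, -0.6, 0.2]
gripper_width: 73.3
```

Request:
move_arm([
  [[0.6,0,0,0,0,0,0.175],[0.6,0,0,0,0,0,0.175],[0.6,0,0,0,0,0,0.175],[0.6,0,0,0,0,0,0.175],[0.6,0,0,0,0,0,0.175],[0.6,0,0,0,0,0,0.175],[0.6,0,0,0,0,0,0.175],[0.6,0,0,0,0,0,0.175],[0.6,0,0,0,0,0,0]],
])

```text
time_s: 29.1
ee_pos: [507.4, 21.6, 149.0]
ee_rot: [-178.9, -0.2, 93.3]
force: [0.3, -0.7, 0.5]
gripper_width: 54.6
```

```bash
python3 -c "
from h import *
f=survey()
plan(544.5,-204,120,95.7)"
```

```text
obj [ 591.7 -342.5   45.8   45.6  -59.5] zmed 29.5
obj [ 544.  -202.5   51.6   12.5  -83.6] zmed 31.7
obj [487.9 337.3  46.1  43.7 -87.5] zmed 29.4
obj [ 347.1 -320.9   47.3   31.9  -87.2] zmed 29.6
t=29.1 turn [-0.019 -0.003 -0.041] = 1 x [-0.019 -0.003 -0.041]; shift [-22.82   1.46   2.9 ] = 4 x [-5.7   0.36  0.73]
```

Request:
move_arm([
  [[0.6,-4.5,0.3,0.3,-0.019,-0.003,-0.041],[0.6,-5.5,0.35,0.7,0,0,0],[0.6,-5.5,0.35,0.7,0,0,0],[0.6,-5,0.35,0.7,0,0,0],[0.6,-2,0,0,0,0,0],[0.6,0,0,0,0,0,0],[0.6,0,0,0,0,0,0]],
])

```text
time_s: 30.02
ee_pos: [542.8, -204.2, 120.9]
ee_rot: [-179.8, -0.2, 96.9]
force: [0.1, 0.2, 0.3]
gripper_width: 55.0
```

```bash
sed -i 's/(330,680,-420,420)/(290,680,-420,420)/' h.py; python3 -c "
from h import *
plan(544.5,-204,60,95.7)
f=near(544,-204,70,24,40,'w6.png')
P=world(f); c=f['color'].astype(int); m=(P[...,2]>1.5)&(P[...,2]<9)&(c[...,0]-c[...,2]>25)&(abs(P[...,0]-545)<130)&(abs(P[...,1]+204)<75)
m=cv2.morphologyEx(m.astype(np.uint8),cv2.MORPH_OPEN,np.ones((5,5)))>0; print('plate',rect(P,m))
# box from here too
"
```

```text
t=30.0 turn [-0.003 -0.004  0.021] = 1 x [-0.003 -0.004  0.021]; shift [0.01 0.17 6.09] = 1 x [0.01 0.17 6.09]
near [ 544.1 -205.3   49.2   11.9  -84.1] 34.2 788
plate [ 543.9 -206.   230.8  108.5    5.6]
```

View pics/w6.png

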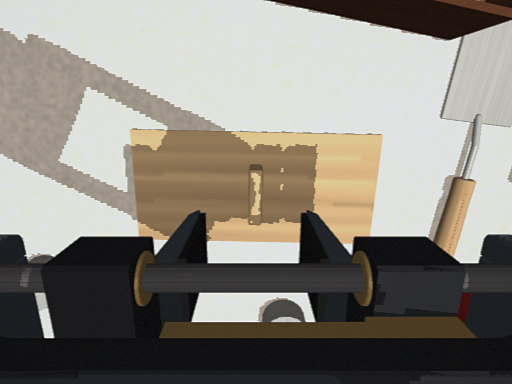

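The plate is at (130-382, 130-242) and the tab (248-263, 165-225) is centred between the fingers, so I'm descending onto it.

Request:
move_arm([
  [[0.5,0,0.15,2,0,0,0.02],[0.5,0,0,3,0,0,0],[0.5,0,0,2,0,0,0],[0.5,0,0,0,0,0,0],[0.5,0,0,0,0,0,0]],
])

```text
time_s: 30.7
ee_pos: [545.6, -196.7, 52.6]
ee_rot: [179.9, -0.2, 96.3]
force: [-0.6, 0.8, 0.0]
gripper_width: 45.5
```

```bash
python3 -c "
from h import *
plan(544.2,-204.3,10,95.6)"
```

```text
t=30.7 turn [ 0.001 -0.003  0.013] = 1 x [ 0.001 -0.003  0.013]; shift [-0.74 -0.21  4.26] = 1 x [-0.74 -0.21  4.26]
```

Request:
move_arm([
  [[0.45,-0.75,-0.2,0.5,0,0,0.013],[0.45,0,0,2,0,0,0],[0.45,0,0,1.2,0,0,0],[0.45,0,0,0,0,0,0],[0.45,0,0,0,0,0,0]],
])

```text
time_s: 31.32
ee_pos: [546.9, -206.2, 18.0]
ee_rot: [179.6, 0.0, 95.5]
force: [0.5, -0.5, 0.4]
gripper_width: 41.3
```

```bash
python3 -c "
from h import *
plan(544.2,-204.3,9,95.6)"
```

```text
t=31.3 turn [ 0.008  0.    -0.001] = 1 x [ 0.008  0.    -0.001]; shift [ 0.22 -0.25  0.9 ] = 1 x [ 0.22 -0.25  0.9 ]
```

Request:
move_arm([
  [[0.45,0.2,-0.25,0.4,0.008,0,0],[0.45,0,0,0.4,0,0,0],[0.45,0,0,0,0,0,0],[0,0,0,0,0,0,0],[0,0,0,0,0,0,0],[0,0,0,0,0,0,0],[0,0,0,0,0,0,0]],
], force=45)

```text
time_s: 32.2
ee_pos: [544.9, -204.7, 10.7]
ee_rot: [179.9, 0.1, 95.5]
force: [0.4, -0.5, 0.3]
gripper_width: 11.7
```

Request:
move_arm([
  [[0,0,0,-3,0,0,0],[0,0,0,-5,0,0,0],[0,0,0,-5.5,0,0,0.085],[0,0,0,-2,0,0,0.085],[0,0,0,0,0,0,0],[0,0,0,0,0,0,0]],
])

```text
time_s: 32.95
ee_pos: [542.8, -203.7, 167.0]
ee_rot: [-179.7, -0.0, 85.6]
force: [-0.2, 0.5, -2.1]
gripper_width: 11.8
```

```bash
cat >> h.py <<'E'
def held(f,z0):
    P=world(f); c=f['color'].astype(int); p=np.array(monitor.state()['ee_pos'])
    m=(abs(P[...,2]-z0)<9)&(c[...,0]-c[...,2]>20)&(abs(P[...,0]-p[0])<135)&(abs(P[...,1]-p[1])<80)
    m=cv2.morphologyEx(m.astype(np.uint8),cv2.MORPH_OPEN,np.ones((3,3)))>0
    print('held',rect(P,m),np.median(P[m][:,2]),m.sum())
    q=P[m][:,:]; A=np.c_[q[:,:2]-p[:2],np.ones(len(q))]; k=np.linalg.lstsq(A,q[:,2],rcond=None)[0]; print('slope deg',np.round(np.degrees(k[:2]),2),'z',k[2])
E
python3 -c "
from h import *
s=monitor.state(); print(s['ee_pos'],s['gripper_width'])
f=grab('wrist'); held(f,s['ee_pos'][2]-7); save(f,'w7.png',1)
plan(573,18.1,150,86)"
```

```text
[ 542.77678293 -203.70978548  166.9955796 ] 11.756232625898145
held [ 542.1 -204.9  231.6  108.7   -4.4] 160.68736183222427 39414
slope deg [-0.33  0.09] z 160.65081368868775
t=33.0 turn [-0.006 -0.001 -0.007] = 1 x [-0.006 -0.001 -0.007]; shift [22.34  1.47  1.68] = 4 x [5.58 0.37 0.42]
```

View pics/w7.png

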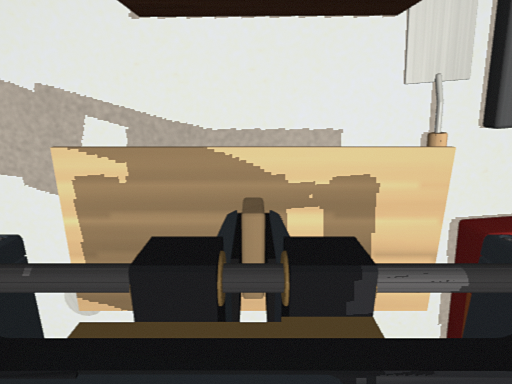

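The plate is held level and centred on the tab: it spans (52-455) symmetrically, slope under 0.4°. I'm moving it over the box.

Request:
move_arm([
  [[0,4,0.3,0,-0.006,0,-0.007],[0,5,0.3,0,0,0,0],[0,5,0.3,0,0,0,0],[0,5,0.3,0,0,0,0],[0,3,0.2,0,0,0,0],[0,0,0,0,0,0,0],[0,0,0,0,0,0,0]],
])

```text
time_s: 33.88
ee_pos: [568.2, 20.4, 155.3]
ee_rot: [-178.9, -0.0, 86.2]
force: [0.4, 0.5, -1.0]
gripper_width: 11.7
```

```bash
python3 -c "
from h import *
plan(573.5,18,110,85.9)"
```

```text
t=33.9 turn [-0.019 -0.001  0.005] = 1 x [-0.019 -0.001  0.005]; shift [-0.2   0.55  4.53] = 1 x [-0.2   0.55  4.53]
```

Request:
move_arm([
  [[0,-0.2,0.5,1,-0.019,0,0.005],[0,0,0,2.5,0,0,0],[0,0,0,1,0,0,0],[0,0,0,0,0,0,0],[0,0,0,0,0,0,0]],
])

```text
time_s: 34.5
ee_pos: [572.6, 13.1, 108.5]
ee_rot: [-180.0, 0.0, 85.6]
force: [0.2, 0.1, -0.7]
gripper_width: 11.8
```

```bash
python3 -c "
from h import *
plan(573.5,18,85,85.9)"
```

```text
t=34.5 turn [-0.001  0.001 -0.005] = 1 x [-0.001  0.001 -0.005]; shift [0.5  0.05 2.35] = 1 x [0.5  0.05 2.35]
```

Request:
move_arm([
  [[0,0.45,0.05,0.7,0,0,-0.005],[0,0,0,0.7,0,0,0],[0,0,0,0.5,0,0,0],[0,0,0,0,0,0,0],[0,0,0,0,0,0,0]],
])

```text
time_s: 35.12
ee_pos: [574.4, 18.0, 89.4]
ee_rot: [179.9, 0.0, 85.9]
force: [-0.4, 0.6, -1.3]
gripper_width: 11.5
```

```bash
python3 -c "
from h import *
plan(573.5,18,49.5,85.9)
f=grab('wrist'); held(f,monitor.state()['ee_pos'][2]-7); save(f,'w8.png',1)
P=world(f); m=(abs(P[...,2]-69)<3.5)&(abs(P[...,1]-18)<85)&(abs(P[...,0]-570)<150); print('rim',rect(P,m))"
```

```text
t=35.1 turn [0.002 0.001 0.001] = 1 x [0.002 0.001 0.001]; shift [-0.01 -0.09  3.99] = 1 x [-0.01 -0.09  3.99]
held [573.8  16.7 231.5 109.   -4.1] 83.1042220575032 39572
slope deg [ 0.07 -0.07] z 83.11056151552148
rim [572.7  16.5 251.3 129.   -4.1]
```

View pics/w8.png

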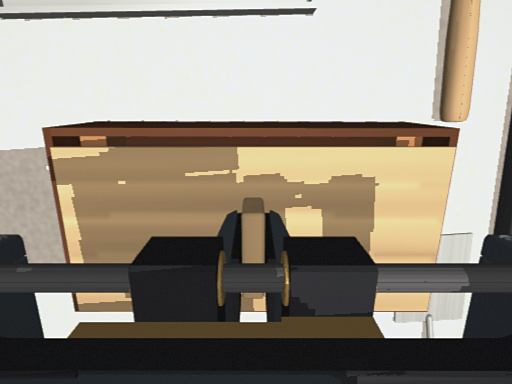

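The plate outline (48-456) lies within the box rim (43-460). It measures within 1 mm and 0.1° of the rim in the same view, so I'm lowering it.

Request:
move_arm([
  [[0,0,-0.1,0.5,0,0,0],[0,0,0,0.6,0,0,0],[0,0,0,0.4,0,0,0],[0,0,0,0,0,0,0],[0,0,0,0,0,0,0]],
])

```text
time_s: 35.8
ee_pos: [573.3, 18.0, 73.4]
ee_rot: [179.9, 0.0, 85.9]
force: [0.4, 0.7, -1.4]
gripper_width: 11.6
```

```bash
python3 -c "
from h import *
plan(573,18,49.5,85.9)"
```

```text
t=35.8 turn [0.002 0.001 0.001] = 1 x [0.002 0.001 0.001]; shift [-0.   -0.03  2.39] = 1 x [-0.   -0.03  2.39]
```

Request:
move_arm([
  [[0,0,0,0.6,0,0,0],[0,0,0,0.6,0,0,0],[0,0,0,0.5,0,0,0],[0,0,0,0.3,0,0,0],[0,0,0,0.2,0,0,0],[0,0,0,0,0,0,0],[0,0,0,0,0,0,0]],
])

```text
time_s: 36.67
ee_pos: [573.6, 18.0, 50.0]
ee_rot: [179.9, 0.0, 85.9]
force: [0.1, -0.0, -0.5]
gripper_width: 11.5
```

Request:
move_arm([
  [[0,0,0,0.2,0,0,0],[0,0,0,0,0,0,0]],
])

```text
time_s: 36.92
ee_pos: [573.9, 18.0, 50.2]
ee_rot: [179.8, 0.0, 85.9]
force: [-0.2, -1.3, -1.3]
gripper_width: 11.5
```

Request:
move_arm([
  [[0.4,0,0,0,0,0,0],[0.4,0,0,0,0,0,0],[0.4,0,0,0,0,0,0],[0.4,0,0,-3,0,0,0],[0.4,0,0,-5,0,0,0],[0.8,0,0,-3,0,0,0]],
], force=25)

```text
time_s: 37.67
ee_pos: [572.2, 18.1, 160.0]
ee_rot: [-179.8, 0.1, 85.9]
force: [-0.5, -0.8, -0.8]
gripper_width: 43.7
```

Request:
move_arm([
  [[0.8,0,0,0,0,0,-0.175],[0.8,0,0,0,0,0,-0.175],[0.8,0,0,0,0,0,-0.175],[0.8,0,0,0,0,0,-0.175],[0.8,0,0,0,0,0,-0.175],[0.8,0,0,0,0,0,-0.175],[0.8,0,0,0,0,0,-0.175],[0.8,0,0,0,0,0,-0.175],[0.8,0,0,0,0,0,-0.175],[0.8,0,0,0,0,0,0]],
])

```text
time_s: 38.92
ee_pos: [573.7, 18.1, 162.5]
ee_rot: [-180.0, 0.2, 179.1]
force: [0.2, -0.4, -0.3]
gripper_width: 73.0
```

```bash
python3 -c "
from h import *
f=survey();P=world(f)
plan(490,335.8,120,176)
w=grab('wrist')
for g in (f,w):
  P=world(g); c=g['color'].astype(int); m=(abs(P[...,2]-43)<5)&(abs(P[...,1]-18)<60)&(abs(P[...,0]-573)<125)&(c.sum(-1)>230)
  q=P[m]; print(m.sum(),rect(P,m),np.degrees(np.linalg.lstsq(np.c_[q[:,:2]-[573,18],np.ones(len(q))],q[:,2],rcond=None)[0][:2]),np.median(q[:,2]))
"
```

```text
obj [ 592.1 -343.1   46.6   44.5  -61.1] zmed 29.5
obj [488.5 337.5  46.   44.4 -79.4] zmed 29.9
obj [ 341.3 -321.8   47.1   43.1  -87.7] zmed 29.4
t=39.0 turn [-0.     0.003  0.053] = 1 x [-0.     0.003  0.053]; shift [10.56 31.11  4.25] = 6 x [1.76 5.18 0.71]
6 [633.6  60.8   6.9   6.   13.4] [-48.62177569  31.06556768] 43.36042717773955
22828 [572.9  16.3 242.1 112.9  -2.9] [0.0490325  0.03411981] 43.31334039802077
```

The divider is level (0.05°) with its top at 43.3 mm, so it sits on the posts. Next are the tubs.

Request:
move_arm([
  [[1,1.4,4.2,0,0,0.003,0.053],[1,1.6,4.9,0.5,0,0,0],[1,1.6,4.9,0.5,0,0,0],[1,1.6,4.9,0.8,0,0,0],[1,1.6,4.9,0.8,0,0,0],[1,1.6,4.7,0.8,0,0,0],[1,0.8,2,0.8,0,0,0],[1,0,0,0,0,0,0],[1,0,0,0,0,0,0]],
])

```text
time_s: 40.15
ee_pos: [493.8, 338.3, 119.5]
ee_rot: [180.0, 0.2, 174.6]
force: [0.1, 0.6, 0.1]
gripper_width: 91.3
```

```bash
python3 -c "
from h import *
f=near(489,336)
plan(489,336.3,55,176)"
```

```text
near [489.2 334.7  46.   45.9  84.4] 30.7 2247
t=40.2 turn [ 0.     0.004 -0.024] = 1 x [ 0.     0.004 -0.024]; shift [ 0.47 -0.21  6.44] = 2 x [ 0.23 -0.11  3.22]
```

Request:
move_arm([
  [[0.9,0.45,-0.2,2,0,0,-0.024],[0.9,0,0,3,0,0,0],[0.9,0,0,1.5,0,0,0],[0.9,0,0,0,0,0,0],[0.9,0,0,0,0,0,0]],
])

```text
time_s: 40.83
ee_pos: [493.6, 333.0, 56.6]
ee_rot: [179.8, 0.6, 175.5]
force: [0.7, -0.1, -0.9]
gripper_width: 82.1
```

```bash
python3 -c "
from h import *
plan(489.2,336,10,176)"
```

```text
t=40.8 turn [ 0.003  0.01  -0.008] = 1 x [ 0.003  0.01  -0.008]; shift [0.46 0.27 4.66] = 1 x [0.46 0.27 4.66]
```

Request:
move_arm([
  [[0.9,0.6,0.27,0.8,0,0.01,-0.008],[0.9,0.1,0,2,0,0,0],[0.9,0,0,1.3,0,0,0],[0.9,0,0,0.3,0,0,0],[0,0,0,0,0,0,0],[0,0,0,0,0,0,0],[0,0,0,0,0,0,0],[0,0,0,0,0,0,0]],
])

```text
time_s: 41.82
ee_pos: [488.6, 338.7, 14.6]
ee_rot: [179.5, 0.3, 176.1]
force: [0.3, -0.0, -2.3]
gripper_width: 45.3
```

Request:
move_arm([
  [[0,0,0,-4,0,0,0],[0,0,0,-5.5,0,0,0],[0,0,0,-5.5,0,0,0],[0,0,0,0,0,0,0]],
])

```text
time_s: 42.32
ee_pos: [487.6, 337.3, 168.3]
ee_rot: [179.6, 0.2, 176.1]
force: [1.3, 0.0, -1.2]
gripper_width: 45.2
```

```bash
sed -i 's/573,17.2/573,17.8/' h.py; python3 -c "
from h import *
plan(*box(33,0),165,176)"
```

```text
t=42.3 turn [0.008 0.003 0.001] = 1 x [0.008 0.003 0.001]; shift [-14.05 -31.28   0.33] = 6 x [-2.34 -5.21  0.06]
```

Request:
move_arm([
  [[0,-2.1,-4,0,0.008,0.003,0],[0,-2.3,-4.4,0,0,0,0],[0,-2.3,-4.4,0,0,0,0],[0,-2.3,-4.4,0,0,0,0],[0,-2.3,-4.4,0,0,0,0],[0,-2.3,-4.4,0,0,0,0],[0,-2.3,-4.4,1,0,0,0],[0,-0.8,-1.2,1,0,0,0],[0,0,0,0,0,0,0],[0,0,0,0,0,0,0]],
])

```text
time_s: 43.58
ee_pos: [629.8, 2.1, 134.9]
ee_rot: [-179.9, -1.1, 176.2]
force: [0.2, 0.6, -0.6]
gripper_width: 45.3
```

```bash
python3 -c "
from h import *
plan(*box(60,0),100,176)"
```

```text
t=43.6 turn [-0.002 -0.019  0.004] = 1 x [-0.002 -0.019  0.004]; shift [-0.23  1.17  3.49] = 1 x [-0.23  1.17  3.49]
```

Request:
move_arm([
  [[0,-0.2,1.0,0.5,0,-0.019,0.004],[0,0,0,1.5,0,0,0],[0,0,0,1.2,0,0,0],[0,0,0,0,0,0,0],[0,0,0,0,0,0,0]],
])

```text
time_s: 44.2
ee_pos: [631.2, 16.6, 100.9]
ee_rot: [-179.9, 0.0, 176.3]
force: [0.3, 0.4, -0.1]
gripper_width: 45.4
```

```bash
python3 -c "
from h import *
plan(*box(60,0),58,176)"
```

```text
t=44.2 turn [-0.001  0.001  0.005] = 1 x [-0.001  0.001  0.005]; shift [-0.18 -0.28  4.29] = 1 x [-0.18 -0.28  4.29]
```

Request:
move_arm([
  [[0,-0.1,-0.3,0.8,0,0,0.005],[0,0,0,1.3,0,0,0],[0,0,0,1.0,0,0,0],[0,0,0,0.5,0,0,0],[0,0,0,0.4,0,0,0],[0,0,0,0.2,0,0,0],[0,0,0,0,0,0,0]],
])

```text
time_s: 45.08
ee_pos: [632.8, 12.6, 58.1]
ee_rot: [-179.9, 0.1, 175.9]
force: [0.0, 0.1, -1.9]
gripper_width: 45.5
```

Request:
move_arm([
  [[0,0,0,0.2,0,0,0],[0,0,0,0,0,0,0]],
])

```text
time_s: 45.32
ee_pos: [633.4, 12.5, 57.9]
ee_rot: [-179.9, 0.3, 175.9]
force: [0.2, 0.0, -0.4]
gripper_width: 45.2
```

Request:
move_arm([
  [[0.72,0,0,0,0,0,0],[0.72,0,0,0,0,0,0],[0.72,0,0,0,0,0,0],[0.72,0,0,-3,0,0,0],[0.72,0,0,-5,0,0,0],[0.9,0,0,-2,0,0,0],[0.9,0,0,0,0,0,0]],
])

```text
time_s: 46.2
ee_pos: [632.7, 12.8, 158.6]
ee_rot: [-179.9, 0.1, 175.9]
force: [0.4, -0.1, -1.6]
gripper_width: 81.2
```

```bash
python3 -c "
from h import *
f=survey()
plan(592,-344,115,176)"
```

```text
obj [ 592.1 -343.1   47.1   45.5  -22.7] zmed 29.5
obj [ 341.4 -321.3   46.1   43.3  -87.3] zmed 29.4
t=46.2 turn [-0.002 -0.    -0.001] = 1 x [-0.002 -0.    -0.001]; shift [  1.52 -35.87   4.26] = 6 x [ 0.25 -5.98  0.71]
```

Request:
move_arm([
  [[0.9,0.2,-4.5,0,0,0,0],[0.9,0.2,-5.5,0,0,0,0],[0.9,0.2,-5.5,0.5,0,0,0],[0.9,0.2,-5.5,0.9,0,0,0],[0.9,0.2,-5.5,0.9,0,0,0],[0.9,0.2,-5.5,0.9,0,0,0],[0.9,0.2,-3,0.9,0,0,0],[0.9,0,0,0,0,0,0],[0.9,0,0,0,0,0,0]],
])

```text
time_s: 47.38
ee_pos: [586.4, -341.9, 98.9]
ee_rot: [179.6, -1.2, 176.1]
force: [0.1, 0.1, 0.6]
gripper_width: 81.6
```

```bash
python3 -c "
from h import *
f=near(592,-344)
plan(592,-344.3,55,176)"
```

```text
near [ 591.6 -346.3   46.3   46.    30.8] 30.7 2533
t=47.4 turn [ 0.007 -0.022  0.002] = 1 x [ 0.007 -0.022  0.002]; shift [-0.58 -0.22  4.39] = 1 x [-0.58 -0.22  4.39]
```

Request:
move_arm([
  [[0.9,-0.55,-0.25,1,0.007,-0.022,0.002],[0.9,0,0,2,0,0,0],[0.9,0,0,1,0,0,0],[0.9,0,0,0,0,0,0],[0.9,0,0,0,0,0,0]],
])

```text
time_s: 48.05
ee_pos: [594.4, -339.0, 60.0]
ee_rot: [-180.0, 0.2, 176.4]
force: [-0.0, -1.0, -0.3]
gripper_width: 81.7
```

```bash
python3 -c "
from h import *
plan(591.8,-344.8,11,176)"
```

```text
t=48.0 turn [-0.     0.004  0.007] = 1 x [-0.     0.004  0.007]; shift [ 0.22 -0.6   4.9 ] = 1 x [ 0.22 -0.6   4.9 ]
```

Request:
move_arm([
  [[0.9,0.3,-0.6,0.8,0,0.004,0.007],[0.9,0.1,0,2.2,0,0,0],[0.9,0,0,1.4,0,0,0],[0.9,0,0,0.3,0,0,0],[0,0,0,0,0,0,0],[0,0,0,0,0,0,0],[0,0,0,0,0,0,0],[0,0,0,0,0,0,0]],
])

```text
time_s: 49.05
ee_pos: [591.8, -347.4, 14.7]
ee_rot: [-179.8, 0.3, 175.9]
force: [-0.0, 0.1, -0.7]
gripper_width: 45.4
```

Request:
move_arm([
  [[0,0,0,-4,0,0,0],[0,0,0,-5.5,0,0,0],[0,0,0,-5.5,0,0,0],[0,0,0,0,0,0,0]],
])

```text
time_s: 49.55
ee_pos: [590.9, -346.5, 168.6]
ee_rot: [-179.8, 0.2, 175.9]
force: [0.1, -0.6, -0.8]
gripper_width: 45.5
```

```bash
python3 -c "
from h import *
plan(*box(-34,0),150,176)"
```

```text
t=49.5 turn [-0.004  0.004 -0.001] = 1 x [-0.004  0.004 -0.001]; shift [ 7.73 36.22  1.86] = 6 x [1.29 6.04 0.31]
```

Request:
move_arm([
  [[0,0.9,4.4,0,0,0.004,0],[0,1.1,5.2,0,0,0,0],[0,1.1,5.2,0,0,0,0],[0,1.1,5.2,0,0,0,0],[0,1.1,5.2,0,0,0,0],[0,1.1,5.2,0.5,0,0,0],[0,1.1,4,1,0,0,0],[0,0.4,1.5,1,0,0,0],[0,0,0,0,0,0,0],[0,0,0,0,0,0,0]],
])

```text
time_s: 50.8
ee_pos: [531.8, 26.4, 133.7]
ee_rot: [-179.8, -0.6, 175.8]
force: [0.4, 0.5, -0.2]
gripper_width: 45.3
```

```bash
python3 -c "
from h import *
plan(*box(-34,0),100,176)"
```

```text
t=50.8 turn [-0.004 -0.01  -0.004] = 1 x [-0.004 -0.01  -0.004]; shift [-0.77 -0.57  3.37] = 1 x [-0.77 -0.57  3.37]
```

Request:
move_arm([
  [[0,-0.7,-0.5,0.5,0,-0.01,0],[0,0,0,1.5,0,0,0],[0,0,0,1.2,0,0,0],[0,0,0,0,0,0,0],[0,0,0,0,0,0,0]],
])

```text
time_s: 51.42
ee_pos: [539.6, 17.0, 99.0]
ee_rot: [-179.7, 0.0, 175.5]
force: [0.6, -0.1, -0.9]
gripper_width: 45.4
```

```bash
python3 -c "
from h import *
plan(*box(-34,0),80,176)"
```

```text
t=51.4 turn [-0.005  0.001 -0.008] = 1 x [-0.005  0.001 -0.008]; shift [0.07 0.31 1.9 ] = 1 x [0.07 0.31 1.9 ]
```

Request:
move_arm([
  [[0,0.1,0.25,0.7,-0.005,0,-0.008],[0,0,0,0.7,0,0,0],[0,0,0,0,0,0,0],[0,0,0,0,0,0,0]],
])

```text
time_s: 51.92
ee_pos: [539.1, 20.1, 84.5]
ee_rot: [180.0, 0.1, 176.1]
force: [-0.1, 0.3, -0.2]
gripper_width: 45.3
```

```bash
python3 -c "
from h import *
plan(*box(-34.5,0),58,176)"
```

```text
t=51.9 turn [0.001 0.002 0.001] = 1 x [0.001 0.002 0.001]; shift [0.05 0.01 2.65] = 1 x [0.05 0.01 2.65]
```

Request:
move_arm([
  [[0,0.1,0,0.8,0,0,0],[0,0,0,0.8,0,0,0],[0,0,0,0.5,0,0,0],[0,0,0,0.4,0,0,0],[0,0,0,0.2,0,0,0],[0,0,0,0,0,0,0]],
])

```text
time_s: 52.68
ee_pos: [538.6, 20.3, 58.0]
ee_rot: [179.9, 0.2, 176.1]
force: [0.2, -0.5, -0.3]
gripper_width: 45.3
```

Request:
move_arm([
  [[0,0,0,0.2,0,0,0],[0,0,0,0,0,0,0]],
])

```text
time_s: 52.92
ee_pos: [539.0, 20.3, 57.9]
ee_rot: [179.9, 0.3, 176.1]
force: [0.4, -0.1, -0.2]
gripper_width: 44.9
```

Seated. I'm releasing it and going to the last tub at about (341.5,-322.5).

Request:
move_arm([
  [[0.72,0,0,0,0,0,0],[0.72,0,0,0,0,0,0],[0.72,0,0,0,0,0,0],[0.72,0,0,-3,0,0,0],[0.72,0,0,-5,0,0,0],[0.9,0,0,-2,0,0,0],[0.9,0,0,0,0,0,0]],
])

```text
time_s: 53.8
ee_pos: [538.0, 20.2, 158.3]
ee_rot: [180.0, 0.1, 176.1]
force: [0.2, 0.6, 1.1]
gripper_width: 80.7
```

```bash
python3 -c "
from h import *
f=survey()
plan(341.5,-322.7,115,176)"
```

```text
obj [ 341.4 -321.2   45.8   43.3  -87.3] zmed 29.1
t=53.9 turn [ 0.001 -0.001  0.001] = 1 x [ 0.001 -0.001  0.001]; shift [ 17.16 -35.57   4.23] = 6 x [ 2.86 -5.93  0.71]
```

Request:
move_arm([
  [[0.9,2,-4,0,0,0,0],[0.9,2.3,-4.8,0,0,0,0],[0.9,2.3,-4.8,0,0,0,0],[0.9,2.3,-4.8,0.5,0,0,0],[0.9,2.3,-4.8,0.8,0,0,0],[0.9,2.3,-4.8,0.8,0,0,0],[0.9,2.2,-4.8,0.8,0,0,0],[0.9,1.2,-2.2,0,0,0,0],[0.9,0,0,0,0,0,0],[0.9,0,0,0,0,0,0]],
])

```text
time_s: 55.1
ee_pos: [333.6, -322.9, 113.4]
ee_rot: [179.3, -1.2, 176.2]
force: [0.4, -0.1, -0.4]
gripper_width: 82.3
```

```bash
python3 -c "
from h import *
f=near(341.5,-322)
print(monitor.state()['qpos'])
plan(341.5,-322.7,60,176)"
```

```text
near [ 341.  -324.6   46.9   45.6   -5. ] 30.7 2275
[ -45.2518888    14.5053634   111.25402195   -0.35512956   55.55058332
 -131.26953272]
t=55.1 turn [ 0.011 -0.021  0.004] = 1 x [ 0.011 -0.021  0.004]; shift [-0.77  0.06  5.35] = 1 x [-0.77  0.06  5.35]
```

Request:
move_arm([
  [[0.9,-0.7,0,1,0.011,-0.021,0.004],[0.9,0,0,2.5,0,0,0],[0.9,0,0,1.4,0,0,0],[0.9,0,0,0,0,0,0],[0.9,0,0,0,0,0,0]],
])

```text
time_s: 55.78
ee_pos: [344.2, -318.8, 63.5]
ee_rot: [180.0, 0.1, 176.5]
force: [-0.3, -0.0, -0.1]
gripper_width: 82.2
```

```bash
python3 -c "
from h import *
plan(341.2,-323.1,11,176)"
```

```text
t=55.8 turn [0.    0.002 0.008] = 1 x [0.    0.002 0.008]; shift [ 0.27 -0.45  5.25] = 1 x [ 0.27 -0.45  5.25]
```

Request:
move_arm([
  [[0.9,0.3,-0.45,1,0,0.002,0.008],[0.9,0.1,0,2.4,0,0,0],[0.9,0,0,1.4,0,0,0],[0.9,0,0,0.3,0,0,0],[0,0,0,0,0,0,0],[0,0,0,0,0,0,0],[0,0,0,0,0,0,0],[0,0,0,0,0,0,0]],
])

```text
time_s: 56.78
ee_pos: [341.6, -325.7, 13.4]
ee_rot: [-179.7, 0.3, 176.0]
force: [-0.7, 0.3, -0.9]
gripper_width: 45.4
```

Request:
move_arm([
  [[0,0,0,-4,0,0,0],[0,0,0,-5.5,0,0,0],[0,0,0,-5.5,0,0,0],[0,0,0,0,0,0,0]],
])

```text
time_s: 57.28
ee_pos: [340.6, -324.6, 167.6]
ee_rot: [-179.7, 0.3, 176.0]
force: [-0.0, -0.4, -1.2]
gripper_width: 45.1
```

```bash
python3 -c "
from h import *
plan(*box(-87,0),150,176)"
```

```text
t=57.3 turn [-0.005  0.005 -0.001] = 1 x [-0.005  0.005 -0.001]; shift [-12.1   35.78   1.76] = 6 x [-2.02  5.96  0.29]
```

Request:
move_arm([
  [[0,-1.3,4,0,0,0.005,0],[0,-1.6,5,0,0,0,0],[0,-1.7,5,0,0,0,0],[0,-1.7,5,0,0,0,0],[0,-1.7,5,0,0,0,0],[0,-1.7,5,0.5,0,0,0],[0,-1.6,4.7,1,0,0,0],[0,-0.7,1.6,0.5,0,0,0],[0,0,0,0,0,0,0],[0,0,0,0,0,0,0]],
])

```text
time_s: 58.52
ee_pos: [483.1, 28.3, 135.6]
ee_rot: [-179.7, -0.9, 175.8]
force: [-0.5, 0.0, -1.3]
gripper_width: 44.9
```

```bash
python3 -c "
from h import *
plan(*box(-87,0),105,176)"
```

```text
t=58.5 turn [-0.006 -0.015 -0.004] = 1 x [-0.006 -0.015 -0.004]; shift [-0.34 -0.42  3.06] = 1 x [-0.34 -0.42  3.06]
```

Request:
move_arm([
  [[0,-0.3,-0.4,0.5,-0.006,-0.015,0],[0,0,0,1.3,0,0,0],[0,0,0,1,0,0,0],[0,0,0,0,0,0,0],[0,0,0,0,0,0,0]],
])

```text
time_s: 59.15
ee_pos: [484.7, 20.4, 105.8]
ee_rot: [180.0, 0.0, 175.5]
force: [-0.3, 0.5, -0.2]
gripper_width: 45.4
```

```bash
python3 -c "
from h import *
plan(*box(-87,0),85,176)
f=grab('wrist');save(f,'w9.png',1)"
```

```text
t=59.1 turn [ 0.     0.    -0.009] = 1 x [ 0.     0.    -0.009]; shift [-0.13  0.36  2.08] = 1 x [-0.13  0.36  2.08]
```

View pics/w9.png

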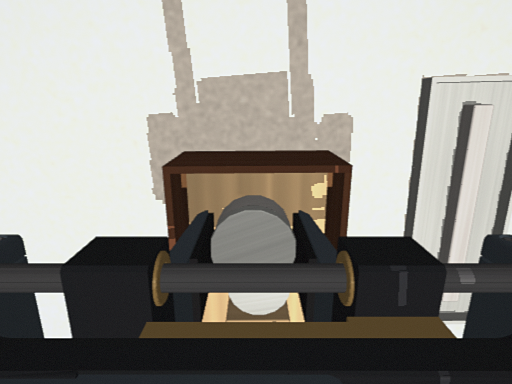

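The held tub (253,235) is just inside the near wall (row 165-175). The tub placed second shows behind it at (258,295).

Request:
move_arm([
  [[0,-0.05,0.3,0.5,0,0,-0.009],[0,0,0,0.8,0,0,0],[0,0,0,0.5,0,0,0],[0,0,0,0,0,0,0],[0,0,0,0,0,0,0]],
])

```text
time_s: 59.82
ee_pos: [485.8, 24.0, 86.8]
ee_rot: [180.0, 0.0, 176.1]
force: [-0.7, -0.1, -1.0]
gripper_width: 45.3
```

```bash
python3 -c "
from h import *
plan(*box(-87.5,0),57,176)"
```

```text
t=59.8 turn [0.    0.001 0.002] = 1 x [0.    0.001 0.002]; shift [ 0.01 -0.01  2.98] = 1 x [ 0.01 -0.01  2.98]
```

Request:
move_arm([
  [[0,0,0,0.8,0,0,0],[0,0,0,0.8,0,0,0],[0,0,0,0.6,0,0,0],[0,0,0,0.4,0,0,0],[0,0,0,0.3,0,0,0],[0,0,0,0.2,0,0,0],[0,0,0,0,0,0,0]],
])

```text
time_s: 60.7
ee_pos: [486.4, 24.1, 56.8]
ee_rot: [180.0, 0.1, 176.1]
force: [-0.1, 0.6, -0.3]
gripper_width: 45.2
```

Request:
move_arm([
  [[0,0,0,0.2,0,0,0],[0,0,0,0,0,0,0]],
])

```text
time_s: 60.95
ee_pos: [486.9, 24.1, 56.4]
ee_rot: [180.0, 0.2, 176.1]
force: [-0.4, -0.0, -1.0]
gripper_width: 45.4
```

Seated (13.4+43=56.4). I'm releasing it and backing off for a final look.

Request:
move_arm([
  [[0.72,0,0,0,0,0,0],[0.72,0,0,0,0,0,0],[0.72,0,0,0,0,0,0],[0.72,0,0,-3,0,0,0],[0.72,0,0,-5,0,0,0],[0.8,0,0,-5,0,0,0],[0.8,4,0,-5,0,0,0],[0.8,5,0,-2,0,0,0],[0.8,0,0,0,0,0,0],[0.8,0,0,0,0,0,0]],
])

```text
time_s: 62.2
ee_pos: [396.8, 30.2, 258.8]
ee_rot: [180.0, 0.2, 176.1]
force: [-1.3, 0.6, -0.2]
gripper_width: 73.0
```

```bash
python3 -c "
from h import *
for n in ('top','scene'):
  f=grab(n); P=world(f)
  for lo,hi,t in ((69,79,'tub tops/rim'),):
    m=(P[...,2]>70.8)&(P[...,2]<79)&(abs(P[...,1]-18)<45)&(abs(P[...,0]-573)<115)
    k,l=cv2.connectedComponents(m.astype(np.uint8))
    for i in range(1,k):
      if (l==i).sum()>25: print(n,rect(P,l==i),np.median(P[l==i][:,2]))
  if n=='scene': cv2.imwrite('pics/s2.png',cv2.resize(f['color'][120:340,130:420,::-1],None,fx=2.6,fy=2.6))
f=grab('wrist'); save(f,'w10.png',1)
"
```

```text
top [633.2  16.1  44.2  43.2 -11.2] 73.43736034269102
scene [486.3  27.4  44.1  43.  -45.4] 72.58884150758377
scene [539.4  24.5  45.2  44.9  20.2] 72.61897423055345
scene [575.8  26.   40.1  10.6  86.9] 72.80087034808716
scene [636.5  17.1  43.5  42.1  47.9] 72.76482741434083
```

View pics/s2.png

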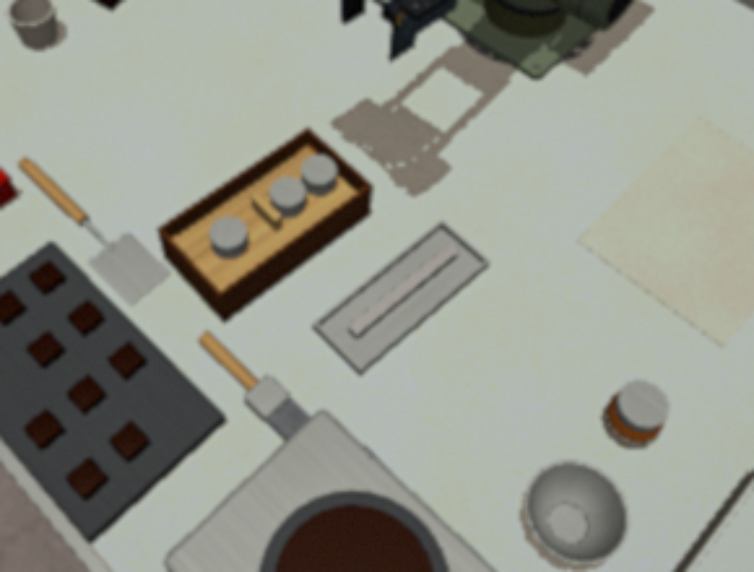

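The scene crop shows all three tubs upright on the divider at (230,237), (287,195), (320,173), the tab up at (266,213), and the ruler in the tray at (400,290). The jar, bowl and cup are in place, so I'm handing in.

```bash
python3 -c "
from h import *
print(job.job_done())"
```

```text
the job is handed in; nothing more can be done
None
```

The job is packed as asked and handed in at about 62 s of the 210 s allowed. In order, I laid the ruler in the tray, set three cartons on the box floor, put the divider on the posts with its tab up, and stood three tubs on the divider. One tub was knocked aside during the run, and I picked it up from where it ended up.

**Last checks:**
- **Tubs:** the tops are at about 72.7 mm in the scene camera, where 73 mm is expected, so all three stand upright on the plate.
- **Divider:** it was level to 0.05° with its top at 43.3 mm when placed, before the tubs went on.
- **Ruler:** it lies flat in the tray.
- **Jar, bowl and cup:** the final picture shows all three standing, and I never went near them. I did not measure their positions.

**Not checked or not agreeing:**
- **Cartons:** I did not see them from above after placing. I judged them by the gripper stopping at the right height and by the divider sitting level over them.
- **Cameras:** the top and wrist views differed by about 3 mm in y throughout. I worked between the two, and aligned the divider within the wrist view alone.
- **Final top view:** it showed only one of the three tubs; the arm probably hid the other two, so the tub heights rest mainly on the scene camera.

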